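Fetch the returned key from the narrow drop box with the hook rod

ROBOT

A 6-joint arm with a two-finger parallel gripper is mounted at the origin on the work surface. World frame = base frame: x ahead of the robot, y to its left, z up, the work surface at z = 0. Lengths are in m, angles in rad, forces in N, time in s.
With the tool pointing down it reaches from about 0.275 to 0.825 m from the base axis. Payload 4.9 kg.
Tool frame: the origin (TCP) lies at the centre of the arm's flange, where the gripper is bolted on; the fingertips stand ctrl.nose_length ahead of it and the grasp point (between the pads) lies 155 mm ahead of it (ctrl.nose_length is the distance from the TCP to the fingertips, in m); y points along the fingers, z is the direction in which the jaws open and shut, and the axes are right-handed (so a half turn about y gives the same grasp; the last joint's range is limited). The gripper opens to 85 mm and grips with 20 to 120 N. Pads are 22 mm wide; open, the fingers measure 114 mm over their backs; the gripper's body (76 mm by 85 mm) begins 54 mm behind the grasp point. The pads swing forward as they close: fully open they stand 13 mm farther back than shut.
Start: joints at [-0.134, 0.326, -0.193, 1.052, 0, 1.437], TCP at [0.55, 0, 0.405] pointing down, gripper open.
Joint ranges: [-2.65, 2.65], [-0.97, 1.79], [-1.3, 1.35], [-1.93, 2.1], [-1.47, 1.37], [-3.14, 3.14]. Speed limits (rad/s): [2.57, 2.57, 3.14, 3.14, 3.14, 3.14].

INTERFACE

Orientations are given as a rotation vector (axis times angle).
In Python, from plant import telemetry, grab_frame, camera_info, ctrl, look_for, spot_point gives the robot as it stands. The module is installed in compiled form; this text tells all that it offers.
- The arm moves only by the tool move_arm, never from a script. Its argument "commands" is a list of rows, each an object with "travel": the shift along the tool's x, y, z in cm, a list of three; "spin": the turn about the tool's y in degrees. In form: [{"travel": [dx, dy, dz], "spin": spin}, ...]. A call has 1 to 8 rows; each row shifts and turns the commanded pose from where the row before left it, along the tool's axes as they then stand; what a row does not reach is not made up. A row lasts 1/10 s, in which the tool goes at most 50 mm and 8.59 degrees, less where a joint would pass 70% of its speed; a pose out of reach is approached as far as the arm can. A call is refused whole if a number of a shift passes 5 or a number of a turn 8.59, either way. A call with a gripper value outside its range is refused whole. "grip" is the finger opening in cm, from 0 to 8.54, set as the call begins (left out, the last holds). The fingers move at their own pace and stop on an object; the grip force is fixed at half the most. Time passes only in rows, so rows that do not move let the fingers close. It gives the time, the measured TCP pose, the force and the opening at its end, in the units of the state.
- telemetry.sense(): the state, without advancing time (a new reading comes with each control period).
- grab_frame(name): name is "scene" or "side" or "wrist"; returns (picture, depth): 480x640x3 uint8, blue, green, red; 480x640 float32, m along the optical axis (not along the pixel's ray), 0 where there is no reading.
- camera_info(name): a dict with "intrinsics" (3x3 intrinsics, pixels), "R" (3x3) and "t" (3): a world point X has camera coordinates R X + t. Camera axes: x right, y down, z forward; pixel columns grow to the right and rows downward; lengths in m; the calibration is good to about 2 mm. A picture is of the moment at which its call begins: read the wrist's pose just before it. camera_info takes no time and is no camera call; for the wrist camera it gives the pose at the moment of the call.
- ctrl.finish_job(): hands the job in, once; it reports no verdict.
Trained networks look in the newest picture that a camera, given by its name, has taken for a name from the list of things; names that differ only in an ending like _2 or _b are one class to them, and where a whole thing is asked for, a point or a joint stands for the part that bears it (a point fixed in the world has none). Each returns a list of dicts, best first, with "conf" (0 to 1); they miss things now and then, are a little off and sometimes report something else, mostly with a low value. They report only what shows in the picture. A call takes as long as a camera call.
- look_for(camera, name): "xy" ([column, row] in pixels, amid what is visible of it).
- spot_point(camera, name): "xy" ([column, row] in pixels: a listed point, or the origin of a listed thing).
The state is a dict: "time": time; "joint_pos": joint angles; "joint_vel": joint speeds; "effort": joint torques, N m; "ee_pos": TCP position; "tcp_rot": TCP orientation; "force": force on the tool from outside, world axes, zero at the start; "torque": the same for the moment, N m; "gripper_width": opening from 0.0 (shut) to 1.0 (fully open).
Only numpy, scipy, OpenCV 4.12 (cv2) and the standard library are available. Lean on these libraries where they do the work, as an engineer would, in place of code of your own. Each camera call takes 0.05 s, during which the arm holds its last target. There are 200 camera calls.

TASK

Take the hook rod from its stand and use it to get the key basket out of the narrow drop box: hook the basket's handle, draw it gently along its hanger rails to the front of the box until it comes up against the stops, and only then lift it out. Stand the basket upright inside the tray with the key still in it, unhook it, and hang the rod back in the fork of its stand. Do not force or yank anything, keep the fingers off the basket, and leave the other things on the desk where they are.

Things in the scene. Friction and masses are not known exactly. Their poses are not given: they have to be found in the camera images.
- drop_box: Clear acrylic key drop box, 124 (x) x 88 (y) x 165 mm high, walls 4 mm, open at the top, aluminium corner strips, fixed. Origin: centre of its underside, z up. Its front, with a round lock and a small plate, is its -x side, towards the robot. Two rails on the inner +y and -y walls carry the basket, its bottom 30 mm above the desk.
- rail_level (a point): Point inside the box on its axis, level with the rails' ledges, 96 mm up; axes as the box's. Each rail is a level ledge along x with an 18 mm high stop at its front (-x) end and a hold-down lug above that leaves the basket's ear 3.5 mm of lift. The ear comes free upwards only within 4 mm of the stop. Where the stops lie is not measured and varies by 16 mm: find them by feel.
- basket: Steel wire basket, 54 (x) x 56 (y) x 36 mm high, 0.10 to 0.17 kg, loose, hung on the rails by ears on two straps at its +y and -y sides (ear 24 mm long in x, 9 wide, 4 thick, front end turned up 14 mm, underside 66 mm above its bottom; 74 mm over both). Origin: centre of its underside; at the start x, y as the box's. It hangs 6 to 26 mm behind the stops and slides easily (2 N or less).
- basket_handle (a point): Crown of the basket's rigid arch handle, centre of the 5 mm wire: 80 mm above the basket's underside, 44 mm above its rim. The arch stands across the basket between the two straps, along y, above its middle (x = 0), and falls 18 mm to both sides of the crown, so a lifting hook slides to the crown. Axes as the basket's.
- key_center (a point): Centre of the van key, a black folded fob of 40 x 30 x 13 mm with a small steel ring, about 0.06 kg, lying loose in the basket.
- rod: Hook rod, 6 mm steel, 142 mm long, 0.11 kg, hanging upright in its stand. Origin: on the rod's line, centre of the wire at its lowest point; z up the rod, x to the side where the hook opens (at the start the stand's +x). The J-hook's point stands 17 mm out in +x and reaches 21 mm above the origin; the gap between rod and point is 11 mm wide.
- rod_grip (a point): Grip point of the hook rod, 118 mm above its origin, axes as the rod's. The handle is a flat wooden block, 14 mm thick in x, 26 mm wide in y, from 98 to 142 mm above the origin: grip it from above, fingers closing along x. Below it, 86 to 90 mm above the origin, is the 22 mm steel collar by which the rod hangs.
- rod_hook (a point): Seat of the hook: middle of the gap, on the upper surface of its bottom wire, 8.5 mm in +x from the rod's line and 3 mm above the rod's origin. Axes as the rod's.
- rod_stand: Grey stand, fixed, foot 110 x 90 mm. Origin: on the desk under the rod's hanging place; z up. Fork: two prongs, top 125 mm up, 10 mm slot along x, open to -x (robot side), from x = -18 mm to the post at 40 to 56 mm; 3 mm lips on the tips (x -18 to -14 mm). The rod hangs at x = y = 0, its grip 157 mm up. Lift it over the lips and out to -x; hang it back the other way.
- tray: Shallow grey plastic tray, fixed, 150 (x) x 130 (y) x 18 mm high, walls and floor 4 mm. Origin: centre of its underside, z up.
- box_lid: Bystander: grey steel lid of the drop box with a key slot, 130 x 94 x 10 mm, lying on the desk. Origin: centre of its underside.
- stapler: Bystander: stapler, 135 x 36 x 49 mm. Origin: centre of its underside.
- stamp_pad: Bystander: stamp pad, 100 x 65 x 17 mm. Origin: centre of its underside.
- mug: Bystander: white mug, 82 mm across, 95 mm high. Origin: centre of its underside.
- calculator: Bystander: desk calculator, 155 x 105 x 20 mm. Origin: centre of its underside.
- phone: Bystander: cordless phone in its cradle, 85 x 75 mm, 190 mm high. Origin: centre of its underside.
- pen_cup: Bystander: pen cup with pens, 74 mm across, 155 mm high with the pens. Origin: centre of its underside.

How it is judged:
On the way, in this order (a step that is already met when the one before it is completed fails the run):
1. the basket, hanging on the hook rod, is lifted clear of the drop box (height (world z) of basket above 0.167 m and contact force between rod and basket above 0.5 N), for 0.1 s.
2. the basket stands upright in the tray, unhooked, with the key in it (x of basket in the frame of tray between -0.045 and 0.045 m and y of basket in the frame of tray between -0.036 and 0.036 m and z of basket in the frame of tray between 0 and 0.008 m and angle between basket's own z axis and vertical below 0.08 rad and contact force between rod and basket below 0.05 N and linear speed of basket below 0.02 m/s and x of key_center in the frame of basket between -0.025 and 0.025 m and y of key_center in the frame of basket between -0.026 and 0.026 m and z of key_center in the frame of basket between 0 and 0.03 m), for 0.2 s.
At the end, for the whole second after the job is handed in: The basket stands upright (0.08 rad) on the tray floor, centre within 45 mm (x) and 36 mm (y) of the tray's middle, at rest, unhooked, key inside; the rod hangs upright (0.1 rad) at rest by its collar in the fork, grip point within 10 mm (x), 6 mm (y), 5 mm (height) of its place (all of step 2 and x of rod_grip in the frame of rod_stand between -0.01 and 0.01 m and y of rod_grip in the frame of rod_stand between -0.006 and 0.006 m and z of rod_grip in the frame of rod_stand between 0.152 and 0.162 m and angle between rod_grip's own z axis and vertical below 0.1 rad and linear speed of rod below 0.02 m/s); the robot touches nothing.
It fails at once if the hook forces the basket or its handle (over 15 N) (contact force between rod and basket above 15 N).
It fails at once if the basket or the rod is jammed against the acrylic box (over 18 N) (contact force between any of basket, rod and drop_box above 18 N).
It fails at once if the basket is banged down in the tray (over 15 N) (contact force between basket and tray above 15 N).
It fails at once if the fingers touch the basket (contact force between the fingers and basket above 0.1 N).
It fails at once if a bystander is moved by more than 15 mm (distance of any of box_lid, stapler, stamp_pad, mug, calculator, phone, pen_cup from where it was at the start of the episode above 0.015 m).
It also fails if it takes over 72 s, if anything falls off the work surface, if the arm or the gripper's body presses on something with over 40 N, if the wrist force passes 120 N, or if a joint passes its speed limit or range.

## Working session

There is one attempt and no reset: what is moved stays moved. The work goes in short steps, Python scripts to look and compute and a tool call to move; the robot and the scene stay as the last step left them, time stands still between calls to the robot, and variables do not carry over. Pictures are saved under pics/ and viewed, about 8 in all and at most 12, crops included, and the job is handed in when it is done.

Besides the shell and the picture viewer there is one more tool, called after ">>>" as a command line: name --argument value ..., lists and objects as JSON in quotes. move_arm: Moves the arm, as the interface text tells. Its arguments: {"type":"object","properties":{"commands":{"type":"array","items":{"type":"object","properties":{"travel":{"type":"array","items":{"type":"number"}},"spin":{"type":"number"}}}},"grip":{"type":"number"}},"required":["commands"]}

```bash
mkdir -p pics
cat > h.py <<'E'
import numpy as np, cv2
from plant import telemetry, grab_frame, camera_info, ctrl, look_for, spot_point
from scipy.spatial.transform import Rotation as R
np.set_printoptions(precision=4,suppress=True)
def ray(ci,xy):
    K=np.array(ci["intrinsics"]);Rm=np.array(ci["R"]);t=np.array(ci["t"])
    d=Rm.T@np.linalg.inv(K)@np.array([xy[0],xy[1],1.]); return -Rm.T@t,d
def atz(ci,xy,z):
    o,d=ray(ci,xy); return o+d*(z-o[2])/d[2]
def atdepth(ci,xy,dep):
    o,d=ray(ci,xy); return o+d*dep
def tri(c1,p1,c2,p2):
    A=[];b=[]
    for c,p in((c1,p1),(c2,p2)):
        o,d=ray(c,p);d=d/np.linalg.norm(d);M=np.eye(3)-np.outer(d,d);A.append(M);b.append(M@o)
    return np.linalg.lstsq(np.vstack(A),np.hstack(b),rcond=None)[0]
def proj(ci,X):
    p=np.array(ci["intrinsics"])@(np.array(ci["R"])@X+np.array(ci["t"]));return p[:2]/p[2]
E
python3 - <<'E'
from h import *
s=telemetry.sense();print(s["time"],s["ee_pos"],s["tcp_rot"],R.from_rotvec(s["tcp_rot"]).as_matrix(),ctrl.nose_length,s["force"])
C={};P={}
for c in("scene","side"):
    im,d=grab_frame(c);cv2.imwrite(f"pics/{c}0.png",im);np.save(f"{c}.npy",d);C[c]=camera_info(c)
    print(c,-np.array(C[c]["R"]).T@C[c]["t"])
    for n in("drop_box","rail_level","basket_handle","rod","rod_grip","rod_hook","rod_stand","tray","basket"):
        r=spot_point(c,n);P[c,n]=r[0]["xy"] if r else None
        print(n,[(np.round(q["xy"],1),round(q["conf"],2)) for q in r[:2]])
for n in("drop_box","rail_level","basket_handle","rod","rod_grip","rod_hook","rod_stand","tray","basket"):
    a,b=P["scene",n],P["side",n]
    if a is not None and b is not None: print(n,tri(C["scene"],a,C["side"],b))
E
```

```text
0.0 [0.5497 0.     0.4039] [-1.2103  1.2106 -1.2083] [[-0.0001 -0.0017  1.    ]
 [-1.      0.0002 -0.0001]
 [-0.0002 -1.     -0.0017]] 0.1734 [0.1829 0.153  0.2937]
scene [1.1846 0.4645 0.8188]
drop_box [(array([360.9, 287.8]), 0.75), (array([419.6, 267.6]), 0.65)]
rail_level [(array([356. , 261.2]), 0.59)]
basket_handle [(array([359.7, 253.3]), 0.43)]
rod [(array([470. , 419.8]), 0.42), (array([281.4, 326.8]), 0.16)]
rod_grip [(array([513.6, 297.1]), 0.96)]
rod_hook []
rod_stand [(array([492.1, 349.5]), 0.57)]
tray [(array([289.2, 227.4]), 0.62)]
basket []
side [0.085  1.0918 1.2405]
drop_box [(array([305.5, 288.3]), 0.84), (array([354.8, 189.9]), 0.4)]
rail_level [(array([304. , 261.5]), 0.6)]
basket_handle [(array([300.7, 262.8]), 0.4)]
rod [(array([272.1, 380.5]), 0.79)]
rod_grip [(array([347.9, 324.6]), 0.74), (array([274. , 351.7]), 0.64)]
rod_hook [(array([272.5, 375.3]), 0.68), (array([297.2, 205.9]), 0.16)]
rod_stand [(array([274.7, 390.9]), 0.84), (array([301.5, 264.1]), 0.63)]
tray [(array([354.4, 228.1]), 0.85)]
basket []
drop_box [0.5443 0.0006 0.0093]
rail_level [ 0.5533 -0.0124  0.0949]
basket_handle [0.552  0.0016 0.115 ]
rod [ 0.561   0.2992 -0.1045]
rod_grip [0.3814 0.2529 0.1215]
rod_stand [ 0.4895  0.3212 -0.0048]
tray [ 0.5015 -0.2874  0.0126]
```

View pics/scene0.png

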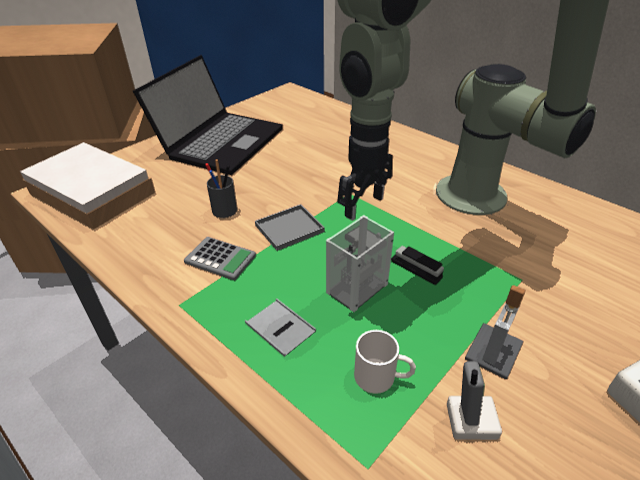

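View pics/side0.png

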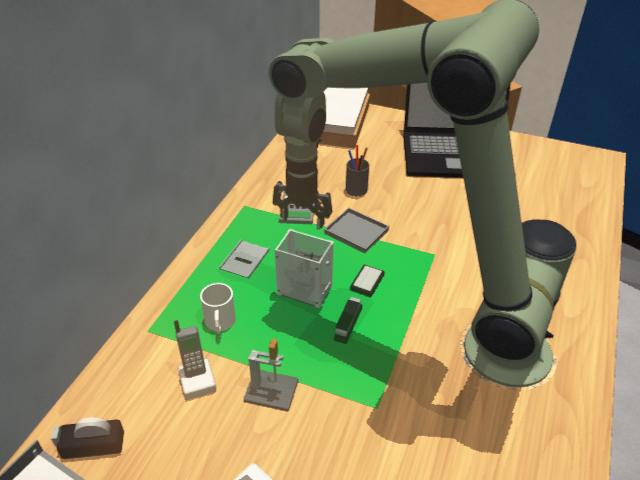

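The scene view shows the box at about (360,262), the rod handle at (514,297), the tray at (290,227) and the stapler at (418,265). The side view shows the rod at (274,352) and the tray at (357,230). I'll triangulate these and use zoomed crops to get the yaws.

Run:
```python
from h import *
S,D=camera_info("scene"),camera_info("side")
print("grip",tri(S,(513.6,297.1),D,(274,351.7)))
a=cv2.imread("pics/scene0.png");b=cv2.imread("pics/side0.png")
o=[cv2.resize(i[y:y+h,x:x+w],(400,300),interpolation=cv2.INTER_CUBIC) for i,x,y,w,h in((a,305,205,120,110*9//11),(b,255,222,100,75),(a,460,280,80*4//3,80),(b,225,330,80*4//3,80))]
cv2.imwrite("pics/crop1.png",np.vstack([np.hstack(o[:2]),np.hstack(o[2:])]))
```

```text
grip [0.4817 0.3238 0.1524]
```

View pics/crop1.png

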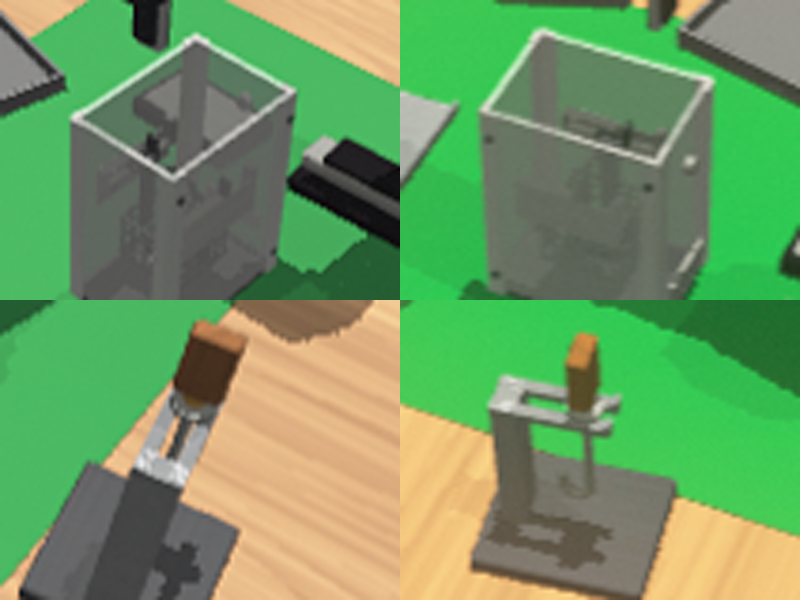

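Run:
```python
from h import *
S,D=camera_info("scene"),camera_info("side")
def yaw(p,q):return np.degrees(np.arctan2(q[1]-p[1],q[0]-p[0]))
f=lambda L,x,y,s:[(x+u/s,y+v/s) for u,v in L]
s=f([(72,118),(197,37),(296,92),(177,180)],305,205,3.333)
d=f([(142,32),(312,78),(260,162),(83,108)],255,222,4)
for nm,c,l in(("scene",S,s),("side",D,d)):
    X=np.array([atz(c,p,.165) for p in l]);print(nm,X,X.mean(0),[yaw(X[i],X[(i+1)%4])for i in range(4)])
t=f([(110,85),(214,116)],225,330,3.75); X=[atz(D,p,.125) for p in t];print(X,yaw(X[1],X[0]))
ft=f([(105,164-50),(275,183),(240,296),(72,265)],225,330,3.75)
ft=f([(72,265),(240,297),(276,183)],225,330,3.75);X=[atz(D,p,.01) for p in ft];print("foot",X,yaw(X[1],X[0]),yaw(X[2],X[1]))
fs=f([(163,168),(192,103)],460,280,3.75);X=[atz(S,p,.125) for p in fs];print(X,yaw(X[1],X[0]))
for c,n in((S,"scene"),(D,"side")):
  dep=np.load(n+".npy")
# tray corners from side view (326,229),(357,249),(388,230),(356,210)
X=[atz(D,p,.018) for p in((326,229),(358,249),(388,230),(357,210))];print(X,np.mean(X,0),[yaw(X[i],X[(i+1)%4])for i in range(4)])
for p in((289.2,227.4),):print(atz(S,p,0))
print(atz(D,(354.4,228.1),0))
```

```text
scene [[ 0.609  -0.0507  0.165 ]
 [ 0.486  -0.0448  0.165 ]
 [ 0.4889  0.0416  0.165 ]
 [ 0.6094  0.0376  0.165 ]] [ 0.5483 -0.0041  0.165 ] [np.float64(177.25756514489038), np.float64(88.08672023318573), np.float64(-1.890968717546542), np.float64(-90.24373116718573)]
side [[ 0.6041 -0.0491  0.165 ]
 [ 0.484  -0.0481  0.165 ]
 [ 0.4866  0.0377  0.165 ]
 [ 0.6096  0.0333  0.165 ]] [ 0.5461 -0.0065  0.165 ] [np.float64(179.5217638511329), np.float64(88.27047747131893), np.float64(-2.052081940740883), np.float64(-93.8020437581117)]
[array([0.5316, 0.3257, 0.125 ]), array([0.4647, 0.3234, 0.125 ])] 1.944467011651707
foot [array([0.5389, 0.3806, 0.01  ]), array([0.434 , 0.3628, 0.01  ]), array([0.4461, 0.2776, 0.01  ])] 9.652990823664002 98.06330558951966
[array([0.5319, 0.3334, 0.125 ]), array([0.4807, 0.3249, 0.125 ])] 9.398474793220668
[array([ 0.5778, -0.249 ,  0.018 ]), array([ 0.4599, -0.2002,  0.018 ]), array([ 0.4036, -0.3138,  0.018 ]), array([ 0.5207, -0.3698,  0.018 ])] [ 0.4905 -0.2832  0.018 ] [np.float64(157.5356831180465), np.float64(-116.34126499102929), np.float64(-25.56423642584913), np.float64(64.70962854604005)]
[ 0.4925 -0.2961  0.    ]
[ 0.5061 -0.3049  0.    ]
```

>>> move_arm --commands '[{"travel":[-5,0,-1.5],"spin":0},{"travel":[-5,0,-1.5],"spin":0},{"travel":[-5,0,-1.5],"spin":0},{"travel":[-5,0,-1.5],"spin":0},{"travel":[-5,0,-1.5],"spin":0},{"travel":[-5,0,-0.5],"spin":0},{"travel":[-2,0,0],"spin":0},{"travel":[0,0,0],"spin":0}]'

```text
time: 1.8
ee_pos: [0.4726, 0.312, 0.4046]
tcp_rot: [-1.211, 1.206, -1.205]
force: [0.4, -0.1, 0.2]
gripper_width: 1.003
```

Run:
```python
from h import *
s=telemetry.sense();print(s["time"],s["ee_pos"],R.from_rotvec(s["tcp_rot"]).as_matrix())
ci=camera_info("wrist");im,d=grab_frame("wrist");cv2.imwrite("pics/w1.png",im)
Rm=np.array(ci["R"]);print(-Rm.T@ci["t"],Rm)
for n in("rod_grip","rod_stand","rod","rod_hook"):
    for q in spot_point("wrist",n)[:2]:print(n,q,d[int(q["xy"][1]),int(q["xy"][0])])
print(proj(ci,np.array([.483,.324,.157])))
```

```text
1.8 [0.4726 0.312  0.4046] [[ 0.0046  0.0004  1.    ]
 [-1.      0.0007  0.0046]
 [-0.0007 -1.      0.0004]]
[0.4731 0.3794 0.3742] [[ 1.      0.0046  0.0006]
 [ 0.0043 -0.9641  0.2654]
 [ 0.0018 -0.2654 -0.9641]]
rod_grip {'xy': [336.3, 231.5], 'conf': 0.61} 0.19888243
rod_stand {'xy': [332.5, 193.8], 'conf': 0.96} 0.36010695
rod {'xy': [329.0, 199.0], 'conf': 0.57} 0.3634625
rod_hook {'xy': [339.3, 200.0], 'conf': 0.67} 0.33397427
[332.6318 233.5381]
```

View pics/w1.png

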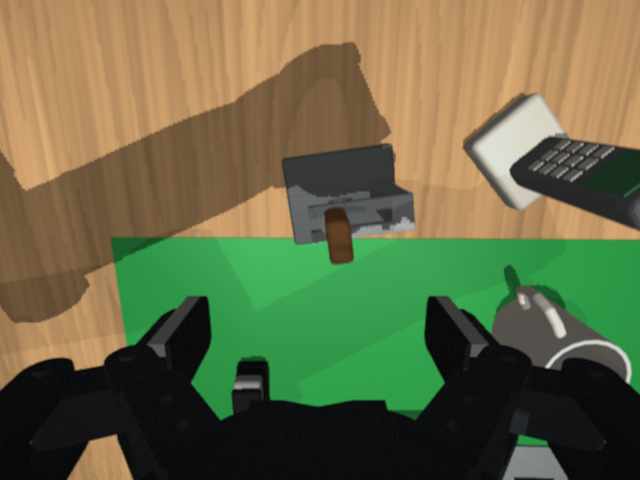

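```bash
cat >> h.py <<'E'
def cloud(c):
    ci=camera_info(c);im,d=grab_frame(c)
    K=np.array(ci["intrinsics"]);Rm=np.array(ci["R"]);t=np.array(ci["t"])
    v,u=np.mgrid[0:480,0:640]
    P=np.stack([(u-K[0,2])/K[0,0]*d,(v-K[1,2])/K[1,1]*d,d],-1)
    return (P-t)@Rm,im,d,ci
E
python3 - <<'E'
from h import *
X,im,d,ci=cloud("wrist")
box=(abs(X[...,0]-.483)<.06)&(abs(X[...,1]-.324)<.06)&(d>.05)
u,v=np.meshgrid(range(640),range(480))
print("zmax",np.percentile(X[box][:,2],[90,99,99.9]))
m=box&(X[...,2]>.174);p=X[m];print(m.sum(),p.mean(0),p.min(0),p.max(0),cv2.minAreaRect((p[:,:2]*1000).astype(np.float32)))
m=box&(X[...,2]>.118)&(X[...,2]<.131);p=X[m];print("fork",m.sum(),p.min(0),p.max(0),cv2.minAreaRect((p[:,:2]*1000).astype(np.float32)))
m=(abs(X[...,0]-.49)<.09)&(abs(X[...,1]-.32)<.08)&(d>.05)&(X[...,2]>.006)&(X[...,2]<.03)&(im[...,1]<90);p=X[m];print("foot",m.sum(),cv2.minAreaRect((p[:,:2]*1000).astype(np.float32)))
E
```

```text
zmax [0.3258 0.3321 0.3331]
55600 [0.4871 0.319  0.3047] [0.423  0.2949 0.1742] [0.543  0.3386 0.3342] ((483.0546569824219, 316.97119140625), (43.383323669433594, 120.14317321777344), 89.55599975585938)
fork 2611 [0.4665 0.3095 0.118 ] [0.5428 0.3455 0.1308] ((504.973876953125, 327.64434814453125), (74.26667785644531, 26.498380661010742), 8.1152925491333)
foot 4734 ((497.8297424316406, 327.2877502441406), (109.95377349853516, 88.58126068115234), 8.061554908752441)
```

Run:
```python
from h import *
X,im,d,ci=cloud("wrist")
b=im.astype(int)
m=(abs(X[...,0]-.483)<.06)&(abs(X[...,1]-.324)<.06)&(d>.05)&(X[...,2]>.174)&(X[...,2]<.19)
p=X[m];print(m.sum(),np.median(p,0),cv2.minAreaRect((p[:,:2]*1000).astype(np.float32)))
m=(abs(X[...,0]-.483)<.06)&(abs(X[...,1]-.324)<.06)&(d>.05)&(X[...,2]>.134)&(X[...,2]<.19)
p=X[m];print(m.sum(),np.median(p,0),cv2.minAreaRect((p[:,:2]*1000).astype(np.float32)))
```

```text
1111 [0.4858 0.3263 0.1811] ((485.919189453125, 325.021728515625), (14.009476661682129, 26.228057861328125), 7.493753910064697)
1325 [0.4854 0.3287 0.1808] ((485.9682922363281, 325.053466796875), (14.001741409301758, 26.330690383911133), 7.9867963790893555)
```

>>> move_arm --commands '[{"travel":[-1.3,0,1.3],"spin":0},{"travel":[0,0,0],"spin":-7.7},{"travel":[0,3,0],"spin":0},{"travel":[0,3,0],"spin":0},{"travel":[0,1,0],"spin":0},{"travel":[0,0,0],"spin":0}]' --grip 5

```text
time: 2.75
ee_pos: [0.4858, 0.3213, 0.3333]
tcp_rot: [-1.273, 1.112, -1.11]
force: [0.6, -0.0, -0.2]
gripper_width: 0.581
```

Run:
```python
from h import *
X,im,d,ci=cloud("wrist")
s=telemetry.sense();M=R.from_rotvec(s["tcp_rot"]).as_matrix();print(s["ee_pos"],np.degrees(np.arctan2(M[1,2],M[0,2])),M)
e=M.T@(np.array([.486,.325,.313])-s["ee_pos"]);print(e*100)
```

```text
[0.4864 0.3217 0.3348] 7.652119802861611 [[ 0.1332 -0.0007  0.9911]
 [-0.9911 -0.0004  0.1332]
 [ 0.0003 -1.     -0.0008]]
[-0.3287  2.18    0.0063]
```

>>> move_arm --commands '[{"travel":[-0.33,1.1,0],"spin":-0.3},{"travel":[0,1.1,0],"spin":0},{"travel":[0,0,0],"spin":0}]'

```text
time: 3.1
ee_pos: [0.4852, 0.3254, 0.3114]
tcp_rot: [-1.274, 1.107, -1.105]
force: [-0.4, 0.5, 0.3]
gripper_width: 0.586
```

>>> move_arm --commands '[{"travel":[0,0,0],"spin":0},{"travel":[0,0,0],"spin":0},{"travel":[0,0,0],"spin":0},{"travel":[0,0,0],"spin":0},{"travel":[0,0,0],"spin":0}]' --grip 0

```text
time: 3.6
ee_pos: [0.486, 0.3256, 0.3132]
tcp_rot: [-1.271, 1.105, -1.106]
force: [-0.4, -0.1, 1.9]
gripper_width: 0.154
```

>>> move_arm --commands '[{"travel":[0,-0.5,0],"spin":0},{"travel":[0,-0.5,0],"spin":0},{"travel":[0,0,0],"spin":0},{"travel":[0,0,-1.5],"spin":0},{"travel":[0,0,-2],"spin":0},{"travel":[0,0,-2],"spin":0},{"travel":[0,0,0],"spin":0}]'

```text
time: 4.3
ee_pos: [0.4291, 0.3174, 0.3224]
tcp_rot: [-1.275, 1.106, -1.104]
force: [-0.4, -0.5, -0.8]
gripper_width: 0.156
```

>>> move_arm --commands '[{"travel":[0,-4,0],"spin":0},{"travel":[0,-4,0],"spin":0},{"travel":[0,-4,0],"spin":0},{"travel":[0,-4,0],"spin":8},{"travel":[0,-1,0],"spin":2},{"travel":[0,0,0],"spin":0}]'

```text
time: 4.9
ee_pos: [0.4324, 0.3181, 0.4952]
tcp_rot: [-1.187, 1.233, -1.235]
force: [0.0, 0.5, -1.0]
gripper_width: 0.155
```

Run:
```python
from h import *
s=telemetry.sense();M=R.from_rotvec(s["tcp_rot"]).as_matrix();print(s["time"],s["ee_pos"],np.degrees(np.arctan2(M[1,2],M[0,2])),s["gripper_width"],s["force"])
X,im,d,ci=cloud("wrist");cv2.imwrite("pics/w2.png",im)
# rims from scene/side depth
for c in("scene","side"):
    X,im,d,ci=cloud(c)
    m=(abs(X[...,0]-.547)<.09)&(abs(X[...,1]+.005)<.07)&(d>0)&(X[...,2]>.160)&(X[...,2]<.170);p=X[m]
    print(c,m.sum(),cv2.minAreaRect((p[:,:2]*1000).astype(np.float32)))
    m=(abs(X[...,0]-.547)<.05)&(abs(X[...,1]+.005)<.036)&(d>0)&(X[...,2]>.104)&(X[...,2]<.118);p=X[m]
    if len(p):print("in",len(p),p.mean(0),cv2.minAreaRect((p[:,:2]*1000).astype(np.float32)))
```

```text
4.9 [0.4324 0.3181 0.4952] -2.005657461087562 0.15499447061962623 [ 0.0388  0.4634 -0.9993]
scene 448 ((548.0963745117188, -5.159503936767578), (92.80250549316406, 130.1078643798828), 88.48289489746094)
in 38 [ 0.538  -0.03    0.1098] ((541.8263549804688, -30.594463348388672), (52.72212600708008, 25.76865005493164), 44.74764633178711)
side 108 ((496.71588134765625, -10.084983825683594), (46.48123550415039, 104.58222198486328), 21.727474212646484)
in 14 [ 0.519  -0.0363  0.1112] ((521.360107421875, -37.229217529296875), (5.647791862487793, 16.234384536743164), 65.19190979003906)
```

>>> move_arm --commands '[{"travel":[4,0,1],"spin":0},{"travel":[4.5,0,1],"spin":0},{"travel":[4.5,0,1],"spin":0},{"travel":[4.5,0,1],"spin":0},{"travel":[4.5,0,1],"spin":0},{"travel":[4.5,0,1],"spin":0},{"travel":[4.5,0,1.9],"spin":0},{"travel":[0,0,0],"spin":0}]'

```text
time: 5.85
ee_pos: [0.5008, 0.0005, 0.4908]
tcp_rot: [-1.192, 1.24, -1.241]
force: [-0.4, 1.0, -0.6]
gripper_width: 0.157
```

Run:
```python
from h import *
s=telemetry.sense();M=R.from_rotvec(s["tcp_rot"]).as_matrix();print(s["time"],s["ee_pos"],np.degrees(np.arctan2(M[1,2],M[0,2])),s["gripper_width"],s["force"])
X,im,d,ci=cloud("wrist");cv2.imwrite("pics/w3.png",im);np.savez("w3.npz",X=X,d=d)
m=(abs(X[...,0]-.547)<.09)&(abs(X[...,1]+.005)<.07)&(d>0)&(X[...,2]>.160)&(X[...,2]<.170);p=X[m]
print(m.sum(),cv2.minAreaRect((p[:,:2]*1000).astype(np.float32)))
m=(abs(X[...,0]-.547)<.05)&(abs(X[...,1]+.005)<.036)&(d>0)&(X[...,2]>.106)&(X[...,2]<.118);p=X[m]
print("in",len(p),p.mean(0),p.std(0),cv2.minAreaRect((p[:,:2]*1000).astype(np.float32)))
for n in("basket_handle","rail_level","rod_hook","rod_grip","key_center","drop_box"):
    for q in spot_point("wrist",n)[:2]:
        print(n,q,atz(ci,q["xy"],{"basket_handle":.11,"rail_level":.096,"rod_hook":.224,"rod_grip":.34,"key_center":.04,"drop_box":0}[n]))
```

```text
5.85 [0.5008 0.0005 0.4908] -2.4003238818014125 0.15695415262757398 [-0.3574  0.9564 -0.5544]
2766 ((549.7665405273438, -5.964374542236328), (90.2762680053711, 126.60772705078125), 87.87824249267578)
in 337 [ 0.5533 -0.012   0.11  ] [0.0183 0.0272 0.0028] ((553.4383544921875, -7.386547088623047), (69.84004211425781, 73.56600952148438), 87.78195190429688)
basket_handle {'xy': [364.7, 215.4], 'conf': 0.94} [ 0.5478 -0.0059  0.11  ]
rail_level {'xy': [231.7, 150.4], 'conf': 0.43} [0.4193 0.0617 0.096 ]
rod_hook {'xy': [328.8, 240.4], 'conf': 0.98} [0.5091 0.0017 0.224 ]
rod_grip {'xy': [318.3, 319.9], 'conf': 0.64} [0.5019 0.0038 0.34  ]
key_center {'xy': [359.2, 201.7], 'conf': 0.87} [ 0.5501 -0.0039  0.04  ]
```

View pics/w3.png

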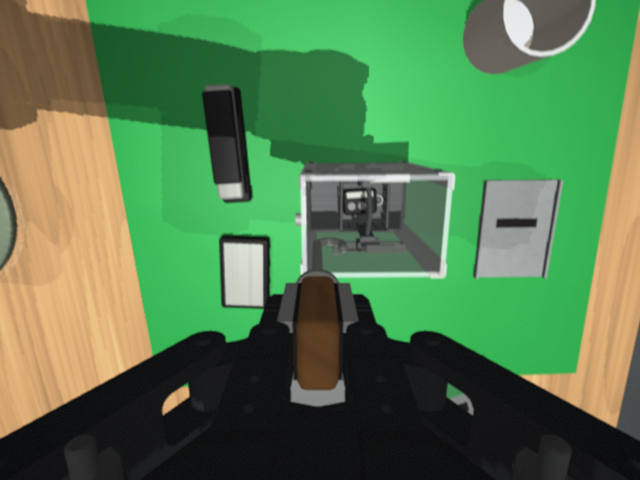

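The hook seat is at (329,240) and the handle at (365,215). The rim runs from (302,175) to (452,275), so the box yaw is about -2° and the handle is near (0.548, -0.006). The stapler, stamp pad and lid are all clear.

>>> move_arm --commands '[{"travel":[0.5,0,1.9],"spin":0},{"travel":[0,2.5,0],"spin":0},{"travel":[0,2.5,0],"spin":0},{"travel":[0,2.0,0],"spin":0},{"travel":[0,2,0],"spin":0},{"travel":[0,0,0],"spin":0}]'

```text
time: 6.8
ee_pos: [0.517, 0.0008, 0.4003]
tcp_rot: [-1.197, 1.237, -1.231]
force: [-1.4, -0.1, -1.0]
gripper_width: 0.155
```

```bash
cat > st.py <<'E'
from h import *
s=telemetry.sense();M=R.from_rotvec(s["tcp_rot"]).as_matrix();print(s["time"],s["ee_pos"],np.degrees(np.arctan2(M[1,2],M[0,2])),s["gripper_width"],s["force"])
X,im,d,ci=cloud("wrist")
for n,z in(("basket_handle",.11),("rod_hook",s["ee_pos"][2]-.271)):
    for q in spot_point("wrist",n)[:2]:print(n,np.round(q["xy"],1),round(q["conf"],2),atz(ci,q["xy"],z))
E
python3 - <<'E'
from st import *
cv2.imwrite("pics/w4.png",cv2.resize(im[100:340,200:520],(800,600),interpolation=cv2.INTER_CUBIC))
E
```

```text
6.8 [0.517  0.0008 0.4003] -1.8864791063346305 0.15480213561619946 [-1.4455 -0.0903 -1.0146]
basket_handle [363.5 242.8] 0.84 [ 0.5508 -0.0063  0.11  ]
rod_hook [330.6 242.7] 0.57 [0.5257 0.     0.1293]
rod_hook [362.5 243.3] 0.56 [ 0.5479 -0.0011  0.1293]
```

View pics/w4.png

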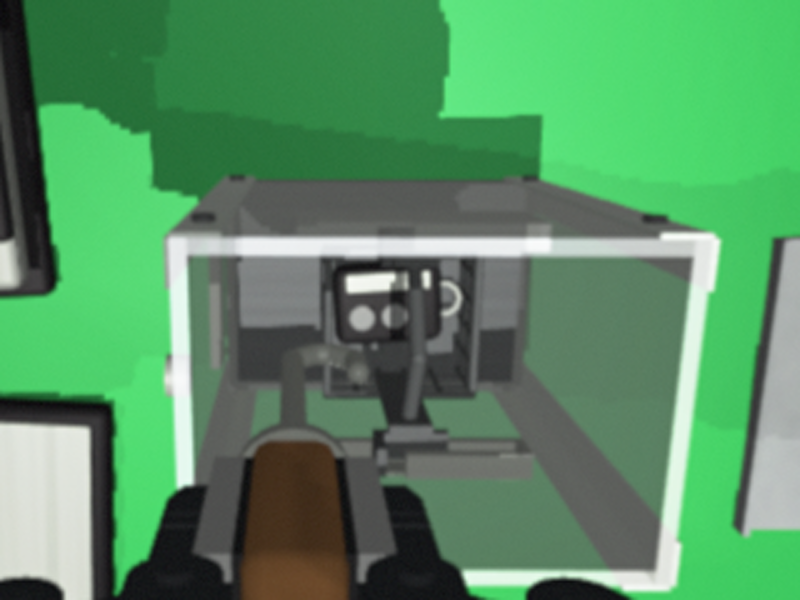

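The handle crown is at about (363,242) in the full frame and the hook point at (344,248). There is clear space between them, so I'll centre in y and go down.

>>> move_arm --commands '[{"travel":[0.6,0,0],"spin":0},{"travel":[0,1.5,0],"spin":0},{"travel":[0,1.5,0],"spin":0},{"travel":[0,1.5,0],"spin":0},{"travel":[0,0,0],"spin":0}]'

```text
time: 7.45
ee_pos: [0.5176, -0.0067, 0.3569]
tcp_rot: [-1.194, 1.236, -1.234]
force: [-0.8, 0.6, -1.0]
gripper_width: 0.155
```

Run:
```python
from st import *
cv2.imwrite("pics/w5.png",cv2.resize(im[100:340,200:520],(800,600),interpolation=cv2.INTER_CUBIC))
```

```text
7.45 [ 0.5176 -0.0067  0.3569] -2.014871986114563 0.15539982766683605 [-0.776   0.6229 -0.9998]
basket_handle [370.3 246. ] 0.85 [ 0.5513 -0.0039  0.11  ]
rod_hook [330.4 239.8] 0.66 [ 0.527  -0.0056  0.0859]
```

View pics/w5.png

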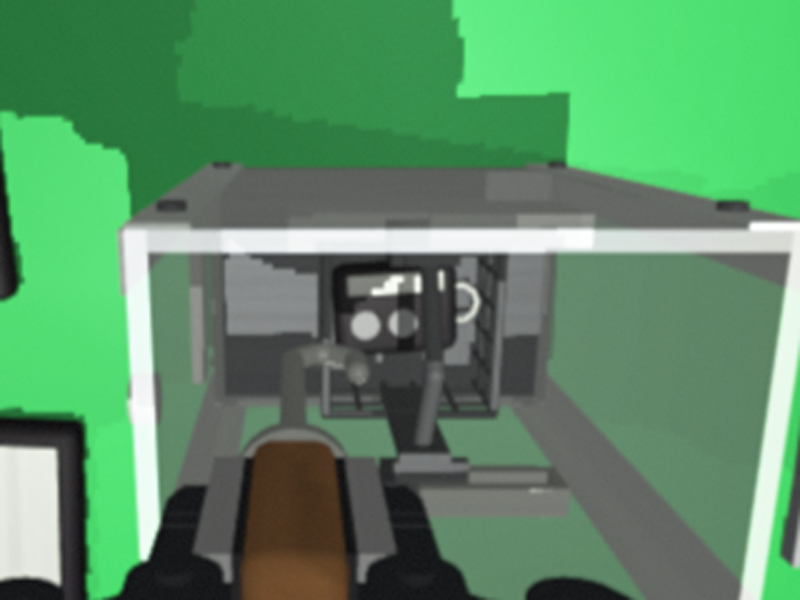

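Here the hook sits low, its point at (360,370) in the crop, in front of the handle at (432,370). I'll go 2 mm lower and slide forward under the handle.

>>> move_arm --commands '[{"travel":[0,0.25,0],"spin":0},{"travel":[0,0,0.6],"spin":0},{"travel":[0,0,0.6],"spin":0},{"travel":[0,0,0.6],"spin":0},{"travel":[0,0,0.6],"spin":0},{"travel":[0,0,0],"spin":0}]'

```text
time: 8.2
ee_pos: [0.543, -0.0073, 0.3552]
tcp_rot: [-1.192, 1.234, -1.235]
force: [-0.1, -0.2, -1.3]
gripper_width: 0.154
```

Run:
```python
from st import *
cv2.imwrite("pics/w6.png",cv2.resize(im[100:340,200:520],(800,600),interpolation=cv2.INTER_CUBIC))
```

```text
8.2 [ 0.543  -0.0073  0.3552] -1.995225671089169 0.15443909929665628 [-0.069  -0.1598 -1.3204]
basket_handle [328.6 245.5] 0.6 [ 0.5512 -0.0028  0.11  ]
rod_hook [332.7 242.9] 0.57 [ 0.5547 -0.0086  0.0842]
```

View pics/w6.png

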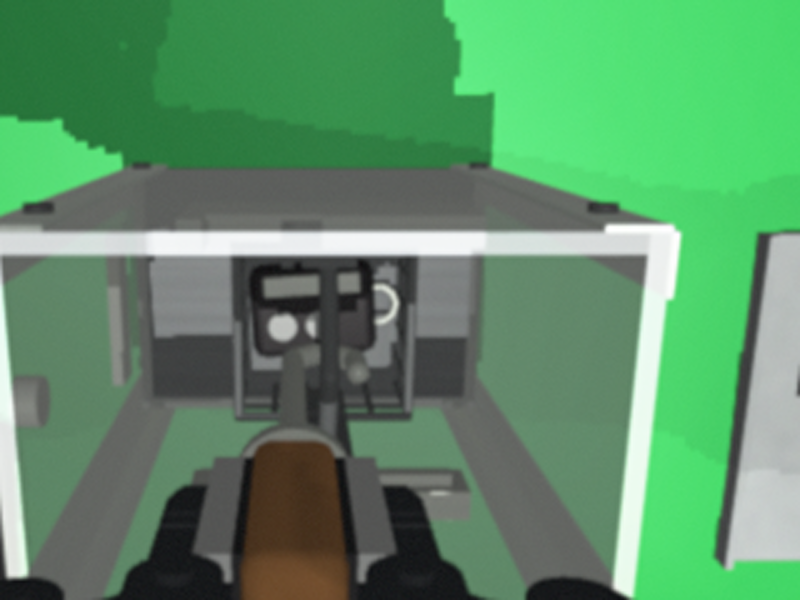

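The handle wire at crop (328,370) lies between the rod at (290,390) and the hook point at (358,370), so the hook is under it. A grey piece at crop (200,478) may be the stop. I'll raise the hook so the point closes behind the handle, then draw the first 8 mm.

Run:
```python
from h import *
ci=camera_info("wrist")
for p in((196,475),(212,475),(196,485)):
    for z in(.096,.114):print(p,z,atz(ci,(200+p[0]/2.5,100+p[1]/2.5),z))
```

```text
(196, 475) 0.096 [ 0.5149 -0.0373  0.096 ]
(196, 475) 0.114 [ 0.5172 -0.0296  0.114 ]
(212, 475) 0.096 [ 0.5192 -0.0374  0.096 ]
(212, 475) 0.114 [ 0.5213 -0.0297  0.114 ]
(196, 485) 0.096 [ 0.5147 -0.0402  0.096 ]
(196, 485) 0.114 [ 0.5171 -0.0323  0.114 ]
```

>>> move_arm --commands '[{"travel":[0,-0.8,0],"spin":0},{"travel":[0,-0.8,0],"spin":0},{"travel":[0,0,-0.2],"spin":0},{"travel":[0,0,-0.2],"spin":0},{"travel":[0,0,-0.2],"spin":0},{"travel":[0,0,-0.2],"spin":0},{"travel":[0,0,0],"spin":0}]'

```text
time: 9.05
ee_pos: [0.5337, -0.007, 0.3711]
tcp_rot: [-1.193, 1.235, -1.235]
force: [1.9, -0.6, -0.5]
gripper_width: 0.156
```

>>> move_arm --commands '[{"travel":[0,0,-0.2],"spin":0},{"travel":[0,0,-0.2],"spin":0},{"travel":[0,0,0],"spin":0}]'

```text
time: 9.35
ee_pos: [0.5297, -0.0068, 0.3711]
tcp_rot: [-1.193, 1.235, -1.235]
force: [-0.0, -0.2, -0.1]
gripper_width: 0.151
```

Run:
```python
from st import *
cv2.imwrite("pics/w7.png",im[100:340,200:520])
```

```text
9.35 [ 0.5297 -0.0068  0.3711] -1.9990621180705233 0.1508952084916619 [-0.0254 -0.1819 -0.1122]
basket_handle [331.7 241. ] 0.95 [ 0.54   -0.0039  0.11  ]
rod_hook [331.7 240.2] 0.83 [ 0.5404 -0.0061  0.1001]
```

>>> move_arm --commands '[{"travel":[0,0,-0.15],"spin":0},{"travel":[0,0,0],"spin":0}]'

```text
time: 9.7
ee_pos: [0.5283, -0.0067, 0.371]
tcp_rot: [-1.193, 1.235, -1.235]
force: [-0.1, -0.3, -0.8]
gripper_width: 0.156
```

>>> move_arm --commands '[{"travel":[0,0,-0.15],"spin":0},{"travel":[0,0,0],"spin":0}]'

```text
time: 9.9
ee_pos: [0.5268, -0.0067, 0.3711]
tcp_rot: [-1.193, 1.235, -1.235]
force: [1.2, -0.9, -1.3]
gripper_width: 0.155
```

>>> move_arm --commands '[{"travel":[0,0,-0.15],"spin":0},{"travel":[0,0,0],"spin":0}]'

```text
time: 10.1
ee_pos: [0.5253, -0.0066, 0.3711]
tcp_rot: [-1.193, 1.235, -1.235]
force: [0.3, 0.3, -1.6]
gripper_width: 0.153
```

>>> move_arm --commands '[{"travel":[0,0,-0.15],"spin":0},{"travel":[0,0,0],"spin":0}]'

```text
time: 10.3
ee_pos: [0.5239, -0.0066, 0.3712]
tcp_rot: [-1.193, 1.235, -1.235]
force: [0.6, 0.2, -1.3]
gripper_width: 0.153
```

>>> move_arm --commands '[{"travel":[0,0,-0.15],"spin":0},{"travel":[0,0,0],"spin":0}]'

```text
time: 10.5
ee_pos: [0.5224, -0.0065, 0.3712]
tcp_rot: [-1.192, 1.235, -1.235]
force: [1.4, 0.8, -0.8]
gripper_width: 0.161
```

>>> move_arm --commands '[{"travel":[0,0,-0.15],"spin":0},{"travel":[0,0,0],"spin":0}]'

```text
time: 10.7
ee_pos: [0.5214, -0.0065, 0.3714]
tcp_rot: [-1.191, 1.234, -1.235]
force: [2.2, 0.4, -1.8]
gripper_width: 0.157
```

```bash
python3 st.py
```

```text
10.7 [ 0.5214 -0.0065  0.3714] -1.9974885214843467 0.15683044687710365 [ 2.1625  0.4115 -1.8362]
basket_handle [332.7 240.8] 0.69 [ 0.533  -0.0035  0.11  ]
basket_handle [201.2 306.2] 0.33 [ 0.4397 -0.0479  0.11  ]
rod_hook [332.3 243.8] 0.7 [ 0.533  -0.0084  0.1004]
```

>>> move_arm --commands '[{"travel":[0,0,-0.1],"spin":0},{"travel":[0,0,0],"spin":0}]'

```text
time: 11.05
ee_pos: [0.5207, -0.0065, 0.3715]
tcp_rot: [-1.191, 1.233, -1.236]
force: [5.6, 0.7, -3.6]
gripper_width: 0.157
```

The stop is felt at 5.6 N. I'll ease off 1.5 mm to keep the hook about centred, then lift slowly.

>>> move_arm --commands '[{"travel":[0,0,0.15],"spin":0},{"travel":[0,-0.3,0],"spin":0},{"travel":[0,-0.3,0],"spin":0},{"travel":[0,0,0],"spin":0}]'

```text
time: 11.45
ee_pos: [0.5217, -0.0065, 0.3776]
tcp_rot: [-1.192, 1.234, -1.235]
force: [4.2, 1.2, -5.5]
gripper_width: 0.158
```

>>> move_arm --commands '[{"travel":[0,-0.15,0],"spin":0},{"travel":[0,-0.15,0],"spin":0},{"travel":[0,0,0],"spin":0}]'

```text
time: 11.75
ee_pos: [0.5216, -0.0065, 0.3804]
tcp_rot: [-1.192, 1.235, -1.235]
force: [3.6, 0.7, -5.0]
gripper_width: 0.156
```

>>> move_arm --commands '[{"travel":[0,0,0.1],"spin":0},{"travel":[0,-0.1,0],"spin":0},{"travel":[0,0,0],"spin":0}]'

```text
time: 12.05
ee_pos: [0.5222, -0.0065, 0.381]
tcp_rot: [-1.194, 1.236, -1.234]
force: [2.0, -0.1, -4.2]
gripper_width: 0.154
```

```bash
python3 st.py
```

```text
12.05 [ 0.5222 -0.0065  0.381 ] -1.9988990520560912 0.15429730633515262 [ 2.0034 -0.1324 -4.2196]
basket_handle [331.3 243.2] 0.95 [ 0.5323 -0.0081  0.11  ]
rod_hook [330.  240.6] 0.76 [ 0.5315 -0.0061  0.11  ]
```

>>> move_arm --commands '[{"travel":[0,-0.15,0],"spin":0},{"travel":[0,-0.15,0],"spin":0},{"travel":[0,0,0],"spin":0}]'

```text
time: 12.5
ee_pos: [0.5222, -0.0065, 0.3843]
tcp_rot: [-1.193, 1.235, -1.234]
force: [1.2, 0.1, -3.8]
gripper_width: 0.156
```

>>> move_arm --commands '[{"travel":[0,-0.2,0],"spin":0},{"travel":[0,-0.2,0],"spin":0},{"travel":[0,0,0],"spin":0}]'

```text
time: 12.8
ee_pos: [0.5225, -0.0065, 0.3885]
tcp_rot: [-1.192, 1.235, -1.235]
force: [0.4, -0.3, -3.8]
gripper_width: 0.153
```

>>> move_arm --commands '[{"travel":[0,-0.4,0],"spin":0},{"travel":[0,-0.4,0],"spin":0},{"travel":[0,-0.4,0],"spin":0},{"travel":[0,-0.4,0],"spin":0},{"travel":[0,0,0],"spin":0}]'

```text
time: 13.3
ee_pos: [0.5226, -0.0066, 0.4049]
tcp_rot: [-1.192, 1.234, -1.235]
force: [-0.1, 0.4, -3.1]
gripper_width: 0.155
```

>>> move_arm --commands '[{"travel":[0,-0.6,0.1],"spin":0},{"travel":[0,-0.8,0.2],"spin":0},{"travel":[0,-1,0.3],"spin":0},{"travel":[0,-1,0.3],"spin":0},{"travel":[0,-1,0],"spin":0},{"travel":[0,0,0],"spin":0}]'

```text
time: 13.9
ee_pos: [0.5321, -0.007, 0.4501]
tcp_rot: [-1.19, 1.232, -1.237]
force: [-0.0, -0.2, -3.3]
gripper_width: 0.157
```

```bash
python3 st.py
```

```text
13.9 [ 0.5321 -0.007   0.4501] -1.9983299527103568 0.15739793587481724 [-0.0433 -0.2156 -3.3286]
basket_handle [326.2 242.1] 0.95 [ 0.5413 -0.0272  0.11  ]
rod_hook [333.  241.5] 0.7 [ 0.5447 -0.0073  0.1791]
```

>>> move_arm --commands '[{"travel":[0,-1,0],"spin":0},{"travel":[0,-1.5,0],"spin":0},{"travel":[0,-1.5,0],"spin":0},{"travel":[0,-1.5,0],"spin":0},{"travel":[0,-1.5,0],"spin":0},{"travel":[0,-1,0],"spin":0},{"travel":[0,-0.7,0],"spin":0},{"travel":[0,0,0],"spin":0}]'

```text
time: 14.85
ee_pos: [0.5316, -0.0069, 0.536]
tcp_rot: [-1.192, 1.234, -1.236]
force: [0.3, -0.4, -4.1]
gripper_width: 0.154
```

Run:
```python
from st import *
for c in("wrist","side","scene"):
    X,im,d,ci=cloud(c);cv2.imwrite(f"pics/{c}8.png",im)
    m=(abs(X[...,0]-.49)<.12)&(abs(X[...,1]+.285)<.12)&(d>0)&(X[...,2]>.013)&(X[...,2]<.023)
    p=X[m]
    if len(p)>20:print(c,len(p),cv2.minAreaRect((p[:,:2]*1000).astype(np.float32)),p.min(0),p.max(0))
```

```text
14.85 [ 0.5316 -0.0069  0.536 ] -2.0019538294235657 0.15373377830636575 [ 0.3458 -0.4122 -4.0583]
basket_handle [325.6 243.9] 0.71 [ 0.5409 -0.0534  0.11  ]
rod_hook [331.5 239.4] 0.79 [ 0.5427 -0.0057  0.265 ]
rod_hook [328.1 242.8] 0.64 [ 0.5403 -0.008   0.265 ]
wrist 32 ((561.3904418945312, -333.9503173828125), (25.610315322875977, 3.5112717151641846), 75.12649536132812) [ 0.5564 -0.3459  0.0135] [ 0.5632 -0.3212  0.0204]
side 272 ((497.23388671875, -288.7030029296875), (137.78826904296875, 153.6979217529297), 74.45063018798828) [ 0.4088 -0.3727  0.013 ] [ 0.5855 -0.2056  0.0226]
scene 310 ((496.3800048828125, -291.1029052734375), (135.486083984375, 154.06326293945312), 75.45990753173828) [ 0.409 -0.373  0.013] [ 0.5845 -0.2093  0.0219]
```

View pics/side8.png

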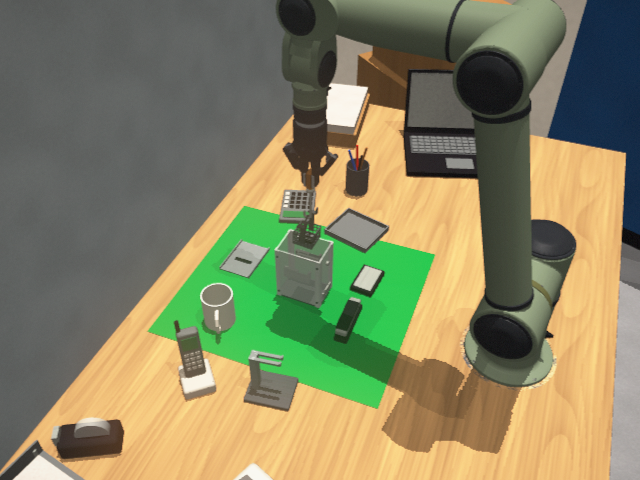

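The side view shows the basket hanging on the hook above the box at (308,230), with the tray at (357,230) clear. Next I carry it over.

>>> move_arm --commands '[{"travel":[1,0,-0.1],"spin":0},{"travel":[2,0,-0.2],"spin":0},{"travel":[3,0,-0.4],"spin":0},{"travel":[3,0,-0.4],"spin":0},{"travel":[3,0,-0.4],"spin":0},{"travel":[3,0,-0.4],"spin":0},{"travel":[3,0,-0.4],"spin":0},{"travel":[3,0,-0.4],"spin":0}]'

```text
time: 15.95
ee_pos: [0.4965, -0.2175, 0.535]
tcp_rot: [-1.192, 1.235, -1.235]
force: [1.0, 0.4, -2.3]
gripper_width: 0.156
```

>>> move_arm --commands '[{"travel":[3,0,-0.4],"spin":0},{"travel":[2.4,1,-0.2],"spin":0},{"travel":[1.3,1,0],"spin":0},{"travel":[0.7,1,0],"spin":0},{"travel":[0,1,0],"spin":0},{"travel":[0,1,0],"spin":0},{"travel":[0,0,0],"spin":0},{"travel":[0,0,0],"spin":0}]'

```text
time: 16.75
ee_pos: [0.4888, -0.2887, 0.4852]
tcp_rot: [-1.193, 1.234, -1.234]
force: [-0.0, -0.2, -3.7]
gripper_width: 0.155
```

```bash
python3 st.py
python3 - <<'E'
from h import *
X,im,d,ci=cloud("side");cv2.imwrite("pics/side9.png",im[100:340,200:520])
s=telemetry.sense();M=R.from_rotvec(s["tcp_rot"]).as_matrix()
print(M.T@(np.array([.497,-.290,0])-s["ee_pos"])*100, "minus 0.85 in z")
E
```

```text
16.75 [ 0.4888 -0.2887  0.4852] -1.9257672271106518 0.1546364576874215 [-0.0254 -0.1867 -3.6817]
basket_handle [326.8 241.2] 0.76 [ 0.4979 -0.3175  0.11  ]
rod_hook [330.1 239.4] 0.58 [ 0.4984 -0.2872  0.2142]
[ 0.0139 48.5927  0.7622] minus 0.85 in z
```

>>> move_arm --commands '[{"travel":[0,1.5,0],"spin":0},{"travel":[0,2.5,0],"spin":0},{"travel":[0,2.5,0],"spin":0},{"travel":[0,2.5,0],"spin":0},{"travel":[0,1.5,0],"spin":0},{"travel":[0,0.8,0],"spin":0},{"travel":[0,0.4,0],"spin":0},{"travel":[0,0,0],"spin":0}]'

```text
time: 17.75
ee_pos: [0.4888, -0.2896, 0.3685]
tcp_rot: [-1.192, 1.234, -1.235]
force: [0.3, -0.2, -3.4]
gripper_width: 0.154
```

>>> move_arm --commands '[{"travel":[0,0.3,0],"spin":0},{"travel":[0,0.3,0],"spin":0},{"travel":[0,0.2,0],"spin":0},{"travel":[0,0.2,0],"spin":0},{"travel":[0,0.2,0],"spin":0},{"travel":[0,0.2,0],"spin":0},{"travel":[0,0.2,0],"spin":0},{"travel":[0,0,0],"spin":0}]'

```text
time: 18.55
ee_pos: [0.4887, -0.2896, 0.3521]
tcp_rot: [-1.192, 1.235, -1.235]
force: [-0.5, -0.2, -2.4]
gripper_width: 0.159
```

Run:
```python
from st import *
X,im,d,ci=cloud("side")
cv2.imwrite("pics/side10.png",cv2.resize(im[150:270,290:450],(800,600),interpolation=cv2.INTER_CUBIC))
```

```text
18.55 [ 0.4887 -0.2896  0.3521] -2.0020338881893207 0.15855064239809846 [-0.4987 -0.2483 -2.4398]
basket_handle [326.2 242.6] 0.96 [ 0.4953 -0.2823  0.11  ]
rod_hook [331.  241.4] 0.84 [ 0.4991 -0.2898  0.0811]
```

View pics/side10.png

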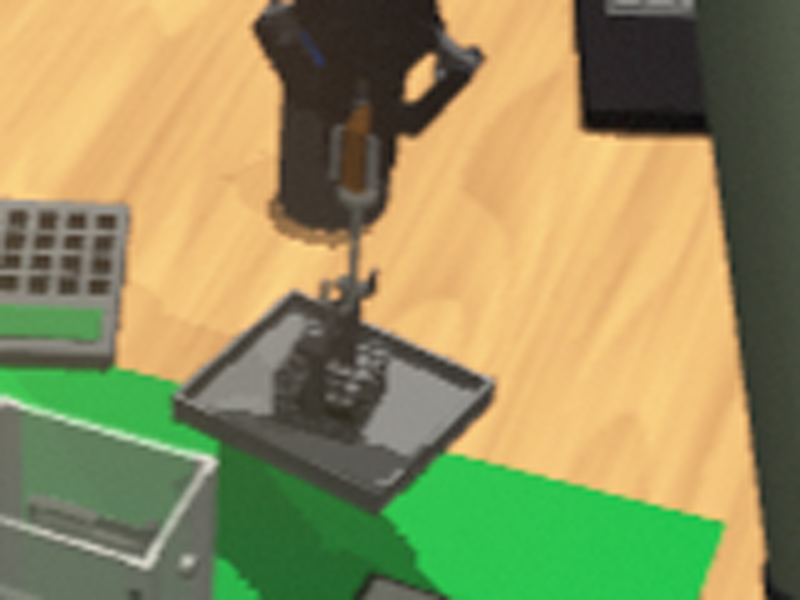

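The basket is inside the tray, centred near (335,385) in the crop and about to touch or just touching. I'll keep lowering slowly.

>>> move_arm --commands '[{"travel":[0,0.2,0],"spin":0},{"travel":[0,0.2,0],"spin":0},{"travel":[0,0.2,0],"spin":0},{"travel":[0,0.2,0],"spin":0},{"travel":[0,0,0],"spin":0}]'

```text
time: 19.25
ee_pos: [0.4885, -0.2895, 0.3438]
tcp_rot: [-1.193, 1.235, -1.234]
force: [-0.0, -0.0, -1.4]
gripper_width: 0.159
```

>>> move_arm --commands '[{"travel":[0,0.3,0],"spin":0},{"travel":[0,0.4,0],"spin":0},{"travel":[0,0.4,0],"spin":0},{"travel":[0,0.2,0],"spin":0},{"travel":[0,0,0],"spin":0}]'

```text
time: 19.75
ee_pos: [0.4885, -0.2894, 0.3307]
tcp_rot: [-1.193, 1.236, -1.234]
force: [-0.8, 1.0, -0.7]
gripper_width: 0.154
```

Run:
```python
from st import *
cv2.imwrite("pics/w11.png",cv2.resize(im[100:340,200:520],(800,600),interpolation=cv2.INTER_CUBIC))
```

```text
19.75 [ 0.4885 -0.2894  0.3307] -2.000234031537306 0.15356484674864518 [-0.8073  0.997  -0.6794]
basket_handle [332.2 252.4] 0.95 [ 0.4977 -0.2817  0.11  ]
rod_hook [327.5 240.1] 0.88 [ 0.4962 -0.2884  0.0597]
```

View pics/w11.png

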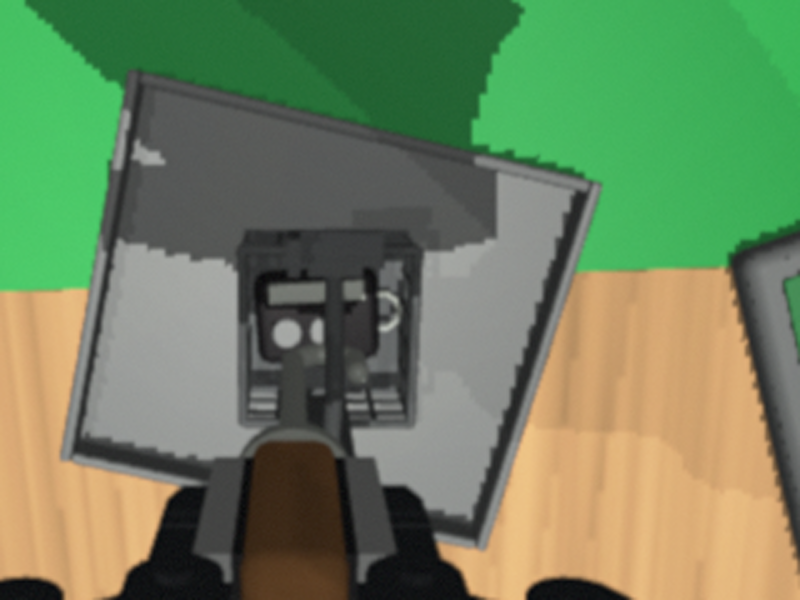

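The basket stands mid-tray with the key in it, and the handle wire at crop (335,340) is above the hook. I'll back the hook out toward -x.

>>> move_arm --commands '[{"travel":[0,0.2,0],"spin":0},{"travel":[0,0,-0.3],"spin":0},{"travel":[0,0,-0.4],"spin":0},{"travel":[0,0,-0.4],"spin":0},{"travel":[0,0,-0.4],"spin":0},{"travel":[0,0,-0.6],"spin":0},{"travel":[0,0,-0.8],"spin":0},{"travel":[0,0,0],"spin":0}]'

```text
time: 20.7
ee_pos: [0.4585, -0.2883, 0.3291]
tcp_rot: [-1.192, 1.236, -1.235]
force: [0.5, 0.2, -0.7]
gripper_width: 0.154
```

```bash
python3 st.py
```

```text
20.7 [ 0.4585 -0.2883  0.3291] -2.041743009852197 0.1540364698646209 [ 0.5131  0.2294 -0.705 ]
basket_handle [378.9 253.9] 0.65 [ 0.4933 -0.2819  0.11  ]
rod_hook [328.3 242.4] 0.6 [ 0.4668 -0.289   0.0581]
```

>>> move_arm --commands '[{"travel":[0,-1.5,0],"spin":0},{"travel":[0,-3,0],"spin":0},{"travel":[0,-4,0],"spin":0},{"travel":[0,-4,0],"spin":0},{"travel":[0,-4,0],"spin":0},{"travel":[-2,0,0],"spin":0},{"travel":[-4,0,0],"spin":0},{"travel":[-4.5,0,0],"spin":0}]'

```text
time: 21.65
ee_pos: [0.4633, -0.1828, 0.4936]
tcp_rot: [-1.191, 1.237, -1.236]
force: [0.9, 0.5, -1.7]
gripper_width: 0.155
```

>>> move_arm --commands '[{"travel":[-4.5,0,0],"spin":0},{"travel":[-4.5,0,0],"spin":0},{"travel":[-4.5,0,0],"spin":0},{"travel":[-4.5,0,0],"spin":0},{"travel":[-4.5,0,0],"spin":0},{"travel":[-4.5,0,0],"spin":0},{"travel":[-4.5,0,0],"spin":0},{"travel":[-4.5,0,0],"spin":0}]'

```text
time: 22.45
ee_pos: [0.4752, 0.1785, 0.4935]
tcp_rot: [-1.193, 1.235, -1.234]
force: [1.4, 0.3, -1.1]
gripper_width: 0.155
```

>>> move_arm --commands '[{"travel":[-4.5,0,0],"spin":0},{"travel":[-4,0,0],"spin":0},{"travel":[-2,0,0],"spin":-5},{"travel":[-1,0,0],"spin":-5},{"travel":[0,0,0],"spin":0},{"travel":[0,0,0],"spin":0}]'

```text
time: 23.05
ee_pos: [0.4787, 0.2912, 0.4935]
tcp_rot: [-1.273, 1.107, -1.107]
force: [-0.8, -0.2, -1.3]
gripper_width: 0.159
```

```bash
cat > back.py <<'E'
from h import *
s=telemetry.sense();M=R.from_rotvec(s["tcp_rot"]).as_matrix();y=np.degrees(np.arctan2(M[1,2],M[0,2]))
u=np.array([np.cos(np.radians(8)),np.sin(np.radians(8)),0])
print(s["time"],s["ee_pos"],"yaw",y,s["force"],"to out pose",M.T@(np.array([.486,.3253,.323])-.056*u-s["ee_pos"])*100)
print("to home",M.T@(np.array([.486,.3253,.323])-s["ee_pos"])*100)
E
python3 back.py; python3 st.py
```

```text
23.05 [0.4787 0.2912 0.4935] yaw 7.934889163391027 [-0.7516 -0.2301 -1.284 ] to out pose [-3.2783 17.0515 -4.384 ]
to home [-3.2846 17.0454  1.216 ]
23.05 [0.4787 0.2912 0.4935] 7.934889163391027 0.15893376648868787 [-0.7516 -0.2301 -1.284 ]
basket_handle [332.9 240.3] 0.42 [0.499  0.2633 0.11  ]
rod_hook [331.1 242. ] 0.91 [0.4888 0.2921 0.2225]
```

>>> move_arm --commands '[{"travel":[-1.6,0,-2.2],"spin":0},{"travel":[-1.7,0,-2.2],"spin":0},{"travel":[0,3,0],"spin":0},{"travel":[0,4,0],"spin":0},{"travel":[0,4,0],"spin":0},{"travel":[0,4,0],"spin":0},{"travel":[0,2,0],"spin":0},{"travel":[0,0,0],"spin":0}]'

```text
time: 24.0
ee_pos: [0.4297, 0.3162, 0.3213]
tcp_rot: [-1.277, 1.11, -1.106]
force: [0.1, -0.7, -1.5]
gripper_width: 0.155
```

```bash
python3 back.py
```

```text
24.0 [0.4297 0.3162 0.3213] yaw 7.893572713019564 [ 0.0631 -0.6747 -1.5265] to out pose [-0.1155 -0.1724  0.0968]
to home [-0.1258 -0.2047  5.6967]
```

>>> move_arm --commands '[{"travel":[-0.1,-0.15,0],"spin":0},{"travel":[0,0,1],"spin":0},{"travel":[0,0,1],"spin":0},{"travel":[0,0,1],"spin":0},{"travel":[0,0,0.7],"spin":0},{"travel":[0,0,0],"spin":0}]'

```text
time: 24.6
ee_pos: [0.4687, 0.3239, 0.3259]
tcp_rot: [-1.271, 1.106, -1.107]
force: [0.2, -0.6, -1.8]
gripper_width: 0.156
```

Run:
```python
from back import *
X,im,d,ci=cloud("side")
cv2.imwrite("pics/side12.png",cv2.resize(im[310:418,200:344],(800,600),interpolation=cv2.INTER_CUBIC))
```

```text
24.6 [0.4687 0.3239 0.3259] yaw 7.955794699895965 [ 0.1516 -0.6269 -1.8307] to out pose [ 0.1098  0.2814 -3.8689]
to home [0.1055 0.2876 1.7311]
```

View pics/side12.png

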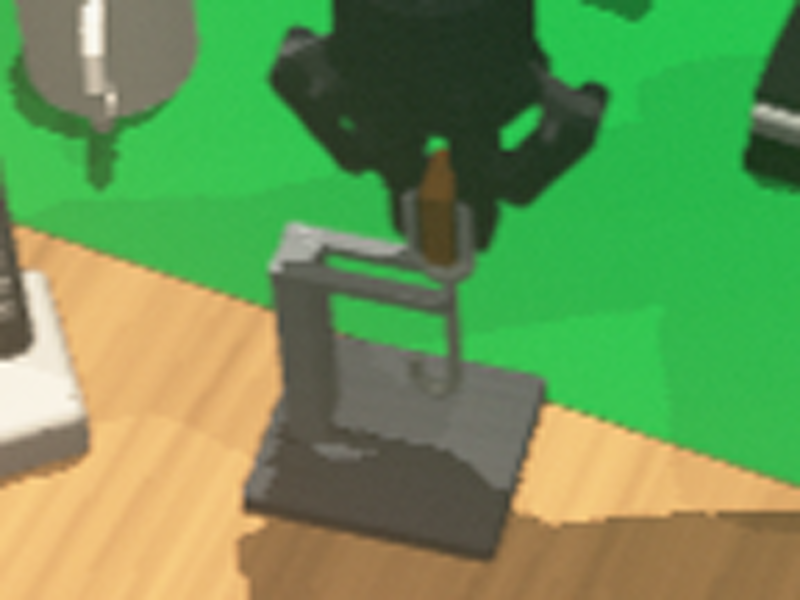

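The rod stands upright at the mouth of the slot, collar above the prongs at crop (440,265), with no force. I'll go in the rest of the way, lower and check.

>>> move_arm --commands '[{"travel":[0.1,0,0.5],"spin":0},{"travel":[0,0,0.6],"spin":0},{"travel":[0,0,0.6],"spin":0},{"travel":[0,0,0],"spin":0},{"travel":[0,0.4,0],"spin":0},{"travel":[0,0.4,0],"spin":0},{"travel":[0,0.2,0],"spin":0},{"travel":[0,0,0],"spin":0}]'

```text
time: 25.45
ee_pos: [0.4839, 0.3251, 0.3151]
tcp_rot: [-1.273, 1.106, -1.105]
force: [-0.4, -1.2, -0.3]
gripper_width: 0.154
```

```bash
python3 back.py
```

```text
25.45 [0.4839 0.3251 0.3151] yaw 8.00691555193713 [-0.4157 -1.1882 -0.3364] to out pose [ 0.0061 -0.7865 -5.3935]
to home [ 0.0068 -0.7931  0.2065]
```

>>> move_arm --commands '[{"travel":[0,0,0.2],"spin":0},{"travel":[0,0.1,0],"spin":0},{"travel":[0,0.1,0],"spin":0},{"travel":[0,0.05,0],"spin":0},{"travel":[0,0,0],"spin":0}]'

```text
time: 25.95
ee_pos: [0.4863, 0.3255, 0.3132]
tcp_rot: [-1.272, 1.106, -1.106]
force: [0.2, -0.5, 0.2]
gripper_width: 0.152
```

>>> move_arm --commands '[{"travel":[0,0,0],"spin":0},{"travel":[0,0,0],"spin":0},{"travel":[0,0,0],"spin":0},{"travel":[0,0,0],"spin":0},{"travel":[0,0,0],"spin":0}]' --grip 5

```text
time: 26.45
ee_pos: [0.4863, 0.3255, 0.3132]
tcp_rot: [-1.272, 1.106, -1.106]
force: [-0.5, -0.4, 0.6]
gripper_width: 0.583
```

>>> move_arm --commands '[{"travel":[0,-1,0],"spin":0},{"travel":[0,-2,0],"spin":0},{"travel":[0,-3,0],"spin":0},{"travel":[0,-3,0],"spin":0},{"travel":[0,-3,0],"spin":0},{"travel":[0,0,0],"spin":0},{"travel":[0,0,0],"spin":0}]'

```text
time: 27.15
ee_pos: [0.4864, 0.3255, 0.4344]
tcp_rot: [-1.27, 1.105, -1.106]
force: [-0.4, 0.8, -1.1]
gripper_width: 0.586
```

Run:
```python
from h import *
s=telemetry.sense();print(s["time"],s["ee_pos"],s["force"])
X,im,d,ci=cloud("wrist");cv2.imwrite("pics/w13.png",im)
m=(abs(X[...,0]-.483)<.06)&(abs(X[...,1]-.324)<.06)&(d>.05)&(X[...,2]>.172)&(X[...,2]<.19)
p=X[m];print("rod top",m.sum(),np.median(p,0),cv2.minAreaRect((p[:,:2]*1000).astype(np.float32)))
X,im,d,ci=cloud("side");a=im[300:420,210:370]
b=im[150:270,290:450]
cv2.imwrite("pics/side13.png",np.hstack([cv2.resize(q,(400,300),interpolation=cv2.INTER_CUBIC) for q in(a,b)]))
P={}
for n in("basket_handle","key_center","basket"):
    for c in("scene","side"):
        grab_frame(c);r=spot_point(c,n)
        if r:P[c]=r[0]["xy"];print(n,c,r[0])
    if len(P)==2:print(n,tri(camera_info("scene"),P["scene"],camera_info("side"),P["side"]))
    P={}
```

```text
27.15 [0.4864 0.3255 0.4344] [-0.4166  0.7791 -1.1199]
rod top 846 [0.4872 0.3266 0.1809] ((487.2994079589844, 325.5457458496094), (13.93620491027832, 25.57025718688965), 7.960269927978516)
basket_handle scene {'xy': [290.0, 204.0], 'conf': 0.82}
basket_handle side {'xy': [356.5, 211.4], 'conf': 0.95}
basket_handle [ 0.4956 -0.283   0.087 ]
key_center scene {'xy': [290.1, 228.8], 'conf': 0.46}
key_center side {'xy': [353.4, 227.6], 'conf': 0.44}
key_center [ 0.5041 -0.2826  0.0146]
basket scene {'xy': [287.9, 228.3], 'conf': 0.92}
basket side {'xy': [354.8, 225.8], 'conf': 0.74}
basket [ 0.5035 -0.2928  0.0121]
```

The last picture couldn't be shown because the 12-picture limit is reached, so I'm relying on the numbers. The rod top is within 2 mm of its original place at the right height (0.181). The basket handle is at 0.087 m, where a basket standing in the tray should have it, and the key is in it. I'm handing in.

```bash
python3 -c "
from plant import ctrl
print(ctrl.finish_job())"
```

```text
the job is handed in; nothing more can be done
None
```

The job is handed in: the basket stands in the tray with the key in it, and the rod hangs back in its stand. The interface gave no verdict, so this rests on my own checks.

**What I did:** I took the rod from the stand and hooked the basket's handle. I drew the basket about 18 mm to the stops, which I felt at about 5.6 N. I eased off, lifted it clear of the box and lowered it gently into the tray. Then I unhooked it and hung the rod back in the fork. The robot's clock read about 27 s at the end, against the 72 s limit.

**Last checks:**
- **Rod:** its top is within 2 mm of where it started, at the same height (0.181 m) and the same angle of about 8°. The gripper was 12 cm above it.
- **Basket:** its handle is at 0.087 m, against 0.084 m expected for a basket standing on the tray floor, and about 7 mm from the tray's middle. The network placed the key inside the basket, though with low confidence (about 0.45).
- **Disagreement:** the two estimates of the basket's position differ by about 1 cm (handle against basket origin). Both are well inside the tolerance.
- **Not checked:** the last close-up was not shown because the 12-picture limit was reached, so the end state was checked by numbers only. I did not measure the bystanders again. The largest force I read was about 5.6 N, at the stop.

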